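# Pack the slide box and pin the transit case shut

### The job

Get the aluminium transit case ready for the courier: lay the oblong slide box flat in the case's empty half, shut the lid fully, then draw the quick-release pin out of its slanting keeper on the case's front and, holding its thumb button in, push it fully home through the lugs until its shoulder meets them. Let go of it there so that the button springs out and the pin locks, with the lid shut and the slide box still flat inside, and leave everything else on the bench where it is.

Things in the scene. Friction and masses are not known exactly. Their poses are not given: they have to be found in the camera images.
- case: aluminium transit case fixed to the bench, an open box 200 mm (its x) by 300 mm (its y), walls and floor 4 mm, rim 85 mm above the bench. Origin: under its middle, on the bench. z up; -x points out of its front, which carries the lugs and the pin's keeper; y runs along the front. All points on the case have these axes.
- slide_box_c (a point): centre of the slide box to be packed: loose, closed, oblong, blue plastic with a paper label on top, 92 x 44 x 36 mm (x, y, z), 0.1 to 0.2 kg, lying flat on the bench, z up; this point is 18 mm above its underside. (The square blue box is not it.)
- bay_floor (a point): middle of the floor of the case's empty half, 4 mm above the bench, axes of the case. The empty half is 192 mm (x) by 146 mm (y) inside; a partition 64 mm above the bench parts it from the +y half, which is full of foam and jars. The slide box may lie in it any way round.
- hinge (a point): middle of the lid's hinge line on the rim of the case's back wall, 85 mm above the bench, axes of the case; the hinge runs along the case's y.
- lid (a joint): angle of the case's lid, rad: 0 shut (level), about 1.5 at the start (upright). A 6 mm plate, 204 mm from hinge to front edge, 308 mm wide; when shut it lies 0 to 6 mm above the hinge line, its flat ribs 1 mm higher. Stiff hinge: the lid stays at any angle, needs 1 to 4 N at its front edge to move, and must be pushed all the way down.
- lid_tongue (a point): centre of the 14.5 mm hole in the lid's steel tongue, a plate 6 mm thick standing square to the lid's inside; its 22 mm wide root juts 44 mm beyond the lid's front edge, 75 mm from the case's middle towards +y. It swings down between the two lugs, and its hole lines up with theirs when the lid is shut.
- lug_mouth (a point): centre of the 12.5 mm hole in the outer face of the first of two steel lugs on the case's front, 52 mm above the bench, 26 mm out from the front wall; axes of the case. The pin goes in here, level, along +y: lug 5 mm, gap 3, tongue 6, gap 3, lug 5 (22 mm in all). The lugs reach 47 mm out from the wall, up to 68 mm above the bench.
- keeper_mouth (a point): centre of the upper mouth of the pin's keeper, a steel block 26 x 26 x 22 mm with an 11.5 mm bore right through, on the case's front, 26 mm out from the wall, 55 mm above the bench; axes of the case. Going in, the bore leads along +y and slants 35 degrees downward (the pin hangs in it a few degrees flatter).
- pin_seat (a point): the pin's shoulder: centre of the step from its shank to its thicker neck; x along the pin towards the nose. It rests on the keeper's mouth at the start and must meet the first lug at the end. Behind it (-x): neck 16 mm in diameter, 30 mm long, then the head. Loose, polished steel that slides easily in its holes, about 0.1 kg.
- pin_nose (a point): tip of the pin's nose, 36 mm ahead of the shoulder; x along the pin, outward. Shank 10 mm in diameter, tapering to 5.6 mm over the last 5 mm. Two locking balls, 27.5 mm ahead of the shoulder, stand out 3 mm either side and draw in only while the button is pressed: with it out, the pin goes neither into nor out of a hole.
- pin_head (a point): centre of the pin's head, on its axis, 43.5 mm behind the shoulder; x towards the nose. A finger disc 40 mm across, 5 mm thick, has its nose-side face 13.5 mm ahead; the thumb button, a steel mushroom 36 mm across, has its outer face 13.5 mm behind. Squeezed lengthwise (a finger on the button, one behind the disc beside the neck) it is held and pressed at once.
- pin_button (a joint): how far the thumb button is pressed in, m: 0 out, 0.005 fully in, when the head is 22 mm long instead of 27. The spring takes 4 N to start and 8 N fully in.
- big_box: a square blue box, 70 x 70 x 46 mm, with a paper label; not to be moved. Origin under its centre.
- vial_jar: a small glass jar, 40 mm across and 60 mm tall; not to be moved. Origin under its centre.
- petri: two stacked petri dishes, 93 mm across, 41 mm tall; not to be moved. Origin under their centre.
- mailer: a flat blue slide tray, 82 x 36 x 14 mm; not to be moved. Origin under its centre.
- tally: a grey hand counter, 70 x 40 x 29 mm; not to be moved. Origin under its centre.
Things that resemble listed ones, but are neither listed nor needed, are in the scene too. What is shaped like the part that bears slide_box_c but orange is not meant.

How it is judged:
On the way, in this order (a step that is already met when the one before it is completed fails the run):
1. the slide box lies flat in the empty half of the case, let go, while the lid is still open (x of slide_box_c in the frame of bay_floor between -0.078 and 0.078 m and y of slide_box_c in the frame of bay_floor between -0.055 and 0.055 m and z of slide_box_c in the frame of bay_floor between 0.012 and 0.024 m and angle between slide_box_c's own z axis and vertical below 0.12 rad and contact force between slide_box and the fingers below 0.1 N and value of joint lid above 0.5 rad), for 0.2 s.
2. the lid is fully shut (x of slide_box_c in the frame of bay_floor between -0.078 and 0.078 m and y of slide_box_c in the frame of bay_floor between -0.055 and 0.055 m and z of slide_box_c in the frame of bay_floor between 0.012 and 0.024 m and angle between slide_box_c's own z axis and vertical below 0.12 rad and value of joint lid below 0.02 rad), for 0.2 s.
3. the pin is drawn out of its keeper with its button held in (value of joint lid below 0.02 rad and value of joint pin_button above 0.0035 m and distance between pin_seat and keeper_mouth above 0.04 m), for 0.1 s.
4. the pin is fully home in the lugs with its button still held in (value of joint lid below 0.02 rad and value of joint pin_button above 0.0035 m and x of pin_seat in the frame of lug_mouth between -0.004 and 0.004 m and y of pin_seat in the frame of lug_mouth between -0.004 and 0.003 m and z of pin_seat in the frame of lug_mouth between -0.004 and 0.004 m and angle between the x axis of pin_seat and the y axis of lug_mouth, either way round below 0.15 rad), for 0.1 s.
At the end, for the whole second after the job is handed in: The slide box lies flat on the floor of the case's empty half, the lid is shut (within 0.02 rad), the pin's shoulder is within 4 mm of the mouth of the first lug with the pin along the holes, and its button has sprung out (under 1.2 mm in) (all of step 2 and x of pin_seat in the frame of lug_mouth between -0.004 and 0.004 m and y of pin_seat in the frame of lug_mouth between -0.004 and 0.003 m and z of pin_seat in the frame of lug_mouth between -0.004 and 0.004 m and angle between the x axis of pin_seat and the y axis of lug_mouth, either way round below 0.15 rad and value of joint pin_button below 0.0012 m); the robot touches nothing.
It fails at once if any of the things standing about (square box, jar, petri dishes, slide tray, counter) is pushed more than 30 mm from its place (distance of any of big_box, vial_jar, petri, mailer, tally from where it was at the start of the episode above 0.03 m).
It also fails if it takes over 72 s, if anything falls off the work surface, if the arm or the gripper's body presses on something with over 40 N, if the wrist force passes 120 N, or if a joint passes its speed limit or range.

### The arm

A 7-joint arm with a two-finger parallel gripper is mounted at the origin on the work surface. World frame = base frame: x ahead of the robot, y to its left, z up, the work surface at z = 0. Lengths are in m, angles in rad, forces in N, time in s.
With the tool pointing down it reaches from about 0.425 to 0.975 m from the base axis. Payload 16.7 kg.
Tool frame: the origin (TCP) lies midway between the tips of the shut fingers; the grasp point (between the pads) lies 19 mm behind it; z points along the fingers, y is the line along which they close (so a half turn about z gives the same grasp; the last joint's range is limited). The gripper opens to 85 mm and grips with 20 to 120 N. Pads are 22 mm wide; open, the fingers measure 114 mm over their backs; the gripper's body (76 mm by 85 mm) begins 54 mm behind the grasp point. The pads swing forward as they close: fully open they stand 13 mm farther back than shut.
Start: joints at [-1.435, 0.426, 0.074, 1.606, -0.034, 1.111, -0.067], TCP at [0.19, 0.648, 0.231] pointing down, gripper open.
Joint ranges: [-2.85, 2.85], [-0.5, 2.14], [-1.23, 1.37], [0.21, 2.46], [-1.02, 4.16], [0.16, 2.05], [-2.73, 2.73]. Speed limits (rad/s): [1.89, 1.89, 2.39, 2.39, 3.01, 3.01, 3.01].

### API

Orientations are given as [roll, pitch, yaw] about the fixed x, y, z axes, in that order (R = Rz(yaw) Ry(pitch) Rx(roll)).
In Python, from cell import ctrl gives the robot as it stands.
- The arm moves only by the tool send_rows, never from a script. Its argument "motion" is a list of rows, each a list of 5 numbers: the shift along the tool's x, y, z scaled (see below), then the turn about the tool's z scaled (see below), then the opening, from 0 (shut) to 1 (fully open). In form: [[dx, dy, dz, turn, gripper], ...]. A call has 1 to 20 rows; each row is the pose to reach, as a shift and turn from the pose commanded when the call began, along the tool's axes at that moment; what a row does not reach only later rows make up. The controller multiplies each number of a shift by 120 mm and each number of a turn by 0.5 rad. A row lasts 1/8 s, in which the tool goes at most 62.5 mm and 10.7 degrees, less where a joint would pass 70% of its speed; a pose out of reach is approached as far as the arm can. A call with a number of a shift or a turn outside -1 to 1 is refused whole. A call with a gripper value outside its range is refused whole. The fingers move at their own pace and stop on an object; the grip force is fixed at half the most. Time passes only in rows, so rows that repeat a pose let the fingers close. It gives the time, the measured TCP pose, the force, the opening and the grip force at its end, in the units of the state.
- ctrl.sense(): the state, without advancing time (a new reading comes with each control period).
- ctrl.capture(name): name is "side" or "top" or "wrist"; returns a dict with "img" (480x640x3 uint8, red, green, blue), "z_map" (480x640 float32, m along the optical axis (not along the pixel's ray), 0 where there is no reading), "fx", "fy", "cx", "cy" (pixels), "xyz" and "rotation" of the camera in the world. Camera axes: x right, y down, z forward; pixel columns grow to the right and rows downward; lengths in m; the calibration is good to about 2 mm. A picture is of the moment at which its call begins.
- ctrl.sign_off(): hands the job in; it is judged then, once.
Trained networks look in a picture, given as the dict that the camera call returned (one of the last four; its "shot" number tells which), for a name from the list of things; names that differ only in an ending like _2 or _b are one class to them, and where a whole thing is asked for, a point or a joint stands for the part that bears it (a point fixed in the world has none). Each returns a list of dicts, best first, with "conf" (0 to 1); they miss things now and then, are a little off and sometimes report something else, mostly with a low value. They report only what shows in the picture. A call takes as long as a camera call. They do not tell look-alikes from the thing itself.
- ctrl.silhouettes(picture, name): "mask" (480x640 bool, what is visible of it).
- ctrl.pinpoint(picture, name): "position" ([x, y, z] in m, in world coordinates, good to about 4 mm: a listed point, or the origin of a listed thing).
The state is a dict: "time_s": time; "joint_pos": joint angles; "qd": joint speeds; "joint_torque": joint torques, N m; "tcp_pos": TCP position; "orientation": TCP orientation; "wrist_force": force on the tool from outside, world axes, zero at the start; "wrist_torque": the same for the moment, N m; "finger_gap": finger opening in m; "gripper_force": force on a finger pad.
Only numpy, scipy, OpenCV 4.12 (cv2) and the standard library are available. Lean on these libraries where they do the work, as an engineer would, in place of code of your own. Each camera call takes 0.05 s, during which the arm holds its last target. There are 200 camera calls.

## Working session

There is one attempt and no reset: what is moved stays moved. The work goes in short steps, Python scripts to look and compute and a tool call to move; the robot and the scene stay as the last step left them, time stands still between calls to the robot, and variables do not carry over. Pictures are saved under pics/ and viewed, at most 10 in all, crops included, and the job is handed in when it is done.

Besides the shell and the picture viewer there is one more tool, called after "Emit:" as name(argument=value, ...) on one line, values as JSON. send_rows: Moves the arm, as the interface text tells. Shifts and turns lie within -1 to 1; 1 stands for 120 mm of shift or 0.5 rad of turn. Its arguments: {"type":"object","properties":{"motion":{"type":"array"}},"required":["motion"]}

```bash
mkdir -p pics; ls; cat > h.py <<'E'
import numpy as np, cv2
from cell import ctrl
def shot(cam,name=None,crop=None,scale=1):
    p=ctrl.capture(cam)
    if name:
        im=p["img"][:,:,::-1]
        if crop: im=im[crop[1]:crop[3],crop[0]:crop[2]]
        if scale!=1: im=cv2.resize(im,None,fx=scale,fy=scale,interpolation=cv2.INTER_CUBIC)
        cv2.imwrite("pics/"+name,im)
    return p
def world(p,u,v,z=None):
    z=p["z_map"][int(v),int(u)] if z is None else z
    c=np.array([(u-p["cx"])/p["fx"]*z,(v-p["cy"])/p["fy"]*z,z])
    return np.array(p["rotation"])@c+np.array(p["xyz"])
def proj(p,w):
    c=np.array(p["rotation"]).T@(np.asarray(w)-np.array(p["xyz"]))
    return np.array([p["fx"]*c[0]/c[2]+p["cx"],p["fy"]*c[1]/c[2]+p["cy"]])
def cloud(p):
    v,u=np.mgrid[:480,:640]; z=p["z_map"]
    c=np.stack([(u-p["cx"])/p["fx"]*z,(v-p["cy"])/p["fy"]*z,z],-1)
    return c@np.array(p["rotation"]).T+np.array(p["xyz"])
E
python3 - <<'E'
from h import *
np.set_printoptions(precision=3,suppress=True)
s=ctrl.sense(); print(s)
for cam in("top","side"):
    p=shot(cam,cam+"1.png"); print(cam,p["xyz"],p["rotation"],p["fx"])
    for n in["case","slide_box_c","bay_floor","hinge","lid_tongue","lug_mouth","keeper_mouth","pin_seat","pin_nose","pin_head","big_box","vial_jar","petri","mailer","tally"]:
        for d in ctrl.pinpoint(p,n)[:3]: print(n,round(d["conf"],2),np.array(d["position"]),proj(p,d["position"]).astype(int))
E
```

```text
pics
{'time_s': 0.0, 'joint_pos': array([-1.435,  0.427,  0.074,  1.607, -0.034,  1.111, -0.067]), 'qd': array([ 0.   , -0.001,  0.   ,  0.001,  0.003, -0.001, -0.002]), 'joint_torque': array([  0.   , -94.982,   3.761, -46.354,   0.019,   0.01 ,   0.   ]), 'tcp_pos': array([0.19 , 0.647, 0.231]), 'orientation': array([-3.14 ,  0.   ,  2.857]), 'wrist_force': array([ 0.615, -0.943, -0.627]), 'wrist_torque': array([-0.037, -0.012, -0.037]), 'gripper_force': 0.0, 'finger_gap': 0.08554480350575731}
top [0.449 0.002 1.253] [-3.048 -0.017 -1.551] 451.58095498387485Traceback (most recent call last):
  File "<stdin>", line 7, in <module>
  File "h.py", line 17, in proj
    return np.array([p["fx"]*c[0]/c[2]+p["cx"],p["fy"]*c[1]/c[2]+p["cy"]])
                             ~^^^
IndexError: invalid index to scalar variable.
```

View pics/top1.png

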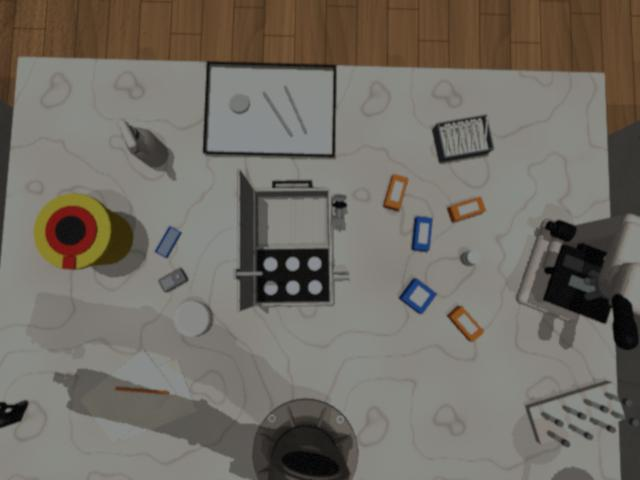

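```bash
python3 - <<'E'
s=open('h.py').read()
s=s.replace('np.array(p["rotation"])','rot(p)').replace('def shot','from scipy.spatial.transform import Rotation as Ro\nnp.set_printoptions(precision=3,suppress=True)\ndef rot(p): return Ro.from_euler("xyz",p["rotation"]).as_matrix()\ndef shot',1)
open('h.py','w').write(s)
E
python3 - <<'E'
from h import *
for cam in("top","side"):
    p=shot(cam,cam+"1.png"); print(cam,p["xyz"],p["rotation"],p["fx"])
    for n in["case","slide_box_c","bay_floor","hinge","lid_tongue","lug_mouth","keeper_mouth","pin_seat","pin_nose","pin_head","big_box","vial_jar","petri","mailer","tally"]:
        for d in ctrl.pinpoint(p,n)[:3]: print(n,round(d["conf"],2),np.array(d["position"]),proj(p,d["position"]).astype(int))
E
```

```text
top [0.449 0.002 1.253] [-3.048 -0.017 -1.551] 451.58095498387485
case 0.71 [0.548 0.044 0.001] [293 247]
slide_box_c 0.79 [ 0.665 -0.43   0.021] [464 208]
slide_box_c 0.76 [ 0.348 -0.423  0.02 ] [463 323]
slide_box_c 0.68 [ 0.71  -0.236  0.019] [395 191]
bay_floor 0.61 [0.619 0.046 0.001] [293 221]
hinge 0.96 [0.54  0.144 0.084] [253 246]
lid_tongue 0.64 [ 0.63  -0.077  0.06 ] [338 216]
lid_tongue 0.58 [0.467 0.117 0.311] [252 273]
lug_mouth 0.77 [ 0.483 -0.079  0.053] [338 271]
keeper_mouth 0.73 [ 0.628 -0.075  0.053] [337 217]
pin_seat 0.49 [ 0.629 -0.076  0.06 ] [338 216]
pin_nose 0.77 [ 0.597 -0.077  0.037] [338 229]
pin_head 0.71 [ 0.667 -0.075  0.074] [338 201]
pin_head 0.42 [ 0.59  -0.306  0.018] [420 234]
big_box 0.7 [ 0.419 -0.299  0.005] [416 296]
vial_jar 0.49 [ 0.531 -0.434 -0.003] [464 257]
vial_jar 0.49 [ 0.419 -0.297  0.008] [416 296]
petri 0.6 [0.353 0.311 0.001] [193 316]
petri 0.16 [ 0.543  0.043 -0.004] [293 249]
tally 0.66 [ 0.45   0.379 -0.001] [170 280]
side [-0.019 -0.695  0.998] [-2.371  0.02  -0.687] 594.8943177323803
case 0.58 [ 0.542  0.048 -0.002] [325 25
[... 269 characters left out ...]
 0.084] [294 205]
lid_tongue 0.73 [0.462 0.114 0.309] [266 144]
lug_mouth 0.91 [ 0.485 -0.08   0.051] [341 284]
lug_mouth 0.45 [0.449 0.368 0.   ] [216 200]
keeper_mouth 0.87 [ 0.631 -0.074  0.057] [390 247]
pin_seat 0.59 [ 0.63  -0.079  0.056] [392 249]
pin_seat 0.48 [0.537 0.147 0.085] [294 205]
pin_nose 0.61 [ 0.598 -0.077  0.037] [380 262]
pin_head 0.59 [ 0.665 -0.072  0.075] [402 233]
big_box 0.8 [ 0.419 -0.292 -0.004] [387 385]
vial_jar 0.83 [ 0.527 -0.435 -0.001] [483 404]
petri 0.63 [ 0.348  0.312 -0.003] [192 231]
mailer 0.27 [ 0.66  -0.07   0.077] [399 233]
mailer 0.18 [0.463 0.112 0.311] [267 144]
tally 0.93 [0.448 0.367 0.003] [216 200]
tally 0.67 [ 0.629 -0.075  0.057] [390 248]
```

View pics/side1.png

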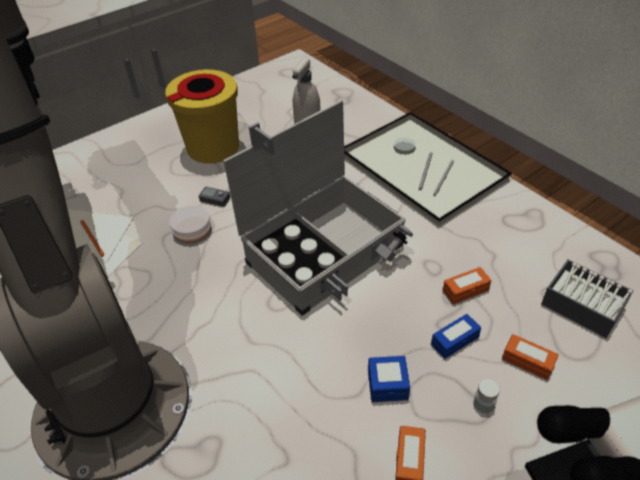

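```bash
python3 - <<'E'
from h import *
p=shot("top","crop1.png",(370,160,500,345),3.2)
c=cloud(p); hsv=cv2.cvtColor(p["img"],cv2.COLOR_RGB2HSV)
blue=(hsv[...,0]>100)&(hsv[...,0]<130)&(hsv[...,1]>120)
n,l,st,ce=cv2.connectedComponentsWithStats(blue.astype(np.uint8))
for i in range(1,n):
    if st[i,4]<60: continue
    x,y,w,h=st[i,:4]; sub=np.zeros_like(blue); sub[y:y+h,x:x+w]=1
    q=c[y:y+h,x:x+w].reshape(-1,3); ztop=np.percentile(c[l==i][:,2],90)
    q=q[q[:,2]>ztop-.006]
    print(ce[i],st[i,4],"ztop",ztop,cv2.minAreaRect(q[:,:2].astype(np.float32)*1000))
m=(c[...,2]>.079)&(c[...,2]<.092)&(c[...,0]>.35)&(c[...,0]<.75)&(c[...,1]>-.07)&(c[...,1]<.17)
print("rim",cv2.minAreaRect(c[m][:,:2].astype(np.float32)*1000))
v,u=np.nonzero(m); q=c[m]
f=q[(q[:,1]<-.03)&(q[:,0]>.42)&(q[:,0]<.68)]
print("front",len(f),np.polyfit(f[:,0],f[:,1],1),np.median(f,0),np.percentile(q[:,0],[0.5,99.5]))
lid=c[(c[...,2]>.12)&(c[...,0]>.35)&(c[...,0]<.75)&(c[...,1]>.05)&(c[...,1]<.22)]
print("lid",lid.min(0),lid.max(0),np.median(lid,0))
E
```

```text
[420.823 233.915] 328 ztop 0.03932500147135274 ((547.6495361328125, -162.39088439941406), (95.19580078125, 371.82745361328125), 16.4478816986084)
[416.462 295.429] 420 ztop 0.04935172419603704 ((451.6277770996094, -171.37669372558594), (337.5440979003906, 83.25003051757812), 76.89315795898438)
rim ((544.82373046875, 36.05674743652344), (306.4163818359375, 220.2664337158203), 2.0115580558776855)
front 285 [ 0.017 -0.064] [ 0.557 -0.054  0.084] [0.389 0.697]
lid [0.387 0.096 0.12 ] [0.695 0.159 0.337] [0.53  0.149 0.244]
```

View pics/crop1.png

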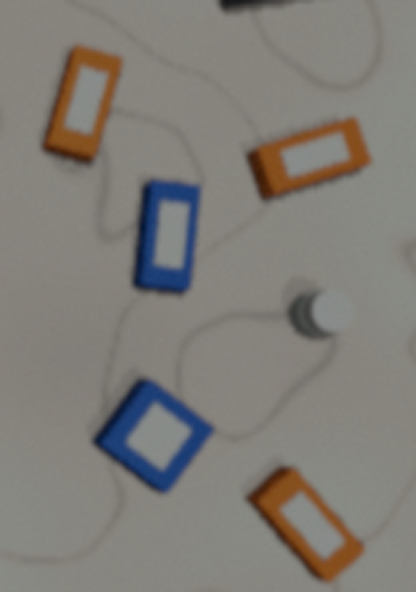

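Emit:
send_rows(motion=[[-0.5,-0.5,-0.5,0,1],[-1,-1,-1,0,1],[-1,-1,-1,0,1],[-1,-1,-1,0,1]])

```text
time_s: 2.25
tcp_pos: [0.2734, 0.497, 0.3541]
orientation: [3.138, 0.001, 2.853]
wrist_force: [-0.2, 0.5, -0.3]
finger_gap: 0.0852
gripper_force: 0.0
```

Emit:
send_rows(motion=[[-0.5,-0.5,-0.4,0,1],[-1,-1,-0.6,0,1],[-1,-1,-0.6,0,1],[-1,-1,-0.6,0,1]])

```text
time_s: 2.75
tcp_pos: [0.3549, 0.3472, 0.4251]
orientation: [3.139, 0.001, 2.851]
wrist_force: [-1.3, -0.7, 0.4]
finger_gap: 0.0851
gripper_force: 0.0
```

Emit:
send_rows(motion=[[-0.5,-0.5,0,0,1],[-1,-1,0,0,1],[-1,-1,0,0,1],[-1,-1,0,0,1]])

```text
time_s: 3.25
tcp_pos: [0.4351, 0.199, 0.4231]
orientation: [-3.141, 0.0, 2.853]
wrist_force: [-0.4, 0.3, -0.1]
finger_gap: 0.0856
gripper_force: 0.0
```

```bash
python3 - <<'E'
from h import *
s=ctrl.sense(); print(s["time_s"],s["joint_pos"],s["tcp_pos"],s["orientation"])
E
```

```text
3.25 [-0.989 -0.051  0.41   1.769  0.021  1.42   0.699] [0.435 0.199 0.423] [-3.141  0.     2.853]
```

Emit:
send_rows(motion=[[-0.5,-0.5,0,0,1],[-1,-1,0,0,1],[-1,-1,0,0,1],[-1,-1,0,0,1]])

```text
time_s: 3.75
tcp_pos: [0.5164, 0.0508, 0.4229]
orientation: [-3.14, 0.0, 2.854]
wrist_force: [-0.6, 0.5, -0.1]
finger_gap: 0.0855
gripper_force: 0.0
```

Emit:
send_rows(motion=[[-0.5,-0.5,0,0,1],[-1,-1,0,0,1],[-1,-1,0,0,1],[-1,-1,0,0,1]])

```text
time_s: 4.25
tcp_pos: [0.5978, -0.0975, 0.4221]
orientation: [-3.139, -0.001, 2.855]
wrist_force: [-0.5, 1.8, -0.0]
finger_gap: 0.0856
gripper_force: 0.0
```

Emit:
send_rows(motion=[[-0.15,-0.5,0.25,0,1],[-0.3,-1,0.5,-0.2,1],[-0.3,-1,0.7,-0.42,1],[-0.3,-1,0.7,-0.42,1],[-0.3,-1,0.7,-0.42,1]])

```text
time_s: 4.88
tcp_pos: [0.5987, -0.2196, 0.3402]
orientation: [3.141, 0.001, 3.067]
wrist_force: [-0.1, -0.4, 0.7]
finger_gap: 0.0855
gripper_force: 0.0
```

```bash
python3 - <<'E'
from h import *
s=ctrl.sense(); print(s["time_s"],s["joint_pos"],s["tcp_pos"],s["orientation"])
p=shot("wrist","w1.png"); print(p["xyz"],p["rotation"],p["fx"])
c=cloud(p); hsv=cv2.cvtColor(p["img"],cv2.COLOR_RGB2HSV)
blue=((hsv[...,0]>100)&(hsv[...,0]<130)&(hsv[...,1]>120)).astype(np.uint8)
n,l,st,ce=cv2.connectedComponentsWithStats(blue)
for i in range(1,n):
    if st[i,4]<300: continue
    q=c[l==i]; z=np.median(q[:,2]); q=q[(q[:,2]>.03)&(q[:,2]<.06)]
    print(ce[i],st[i,4],z,len(q)>4 and cv2.minAreaRect(q[:,:2].astype(np.float32)*1000))
for n in["slide_box_c","big_box"]:
    for d in ctrl.pinpoint(p,n)[:3]: print(n,d["conf"],np.array(d["position"]))
E
```

```text
4.875 [-0.306  0.351  0.747  1.589 -0.246  1.297  1.974] [ 0.599 -0.22   0.34 ] [3.141 0.001 3.067]
[ 0.531 -0.214  0.484] [2.868 0.    1.495] 345.8052869710851
[245.298  55.018] 3056 0.04656035400298203 ((421.80828857421875, -294.1927795410156), (69.36268615722656, 68.97181701660156), 53.62696075439453)
[252.67 197.88] 1686 0.03651651900771902 ((590.9105224609375, -307.8171081542969), (43.52761459350586, 91.34532165527344), 84.06813049316406)
slide_box_c 0.81 [ 0.701 -0.235  0.019]
slide_box_c 0.79 [ 0.594 -0.302  0.021]
slide_box_c 0.78 [ 0.661 -0.428  0.017]
big_box 0.97 [ 0.426 -0.296 -0.002]
```

View pics/w1.png

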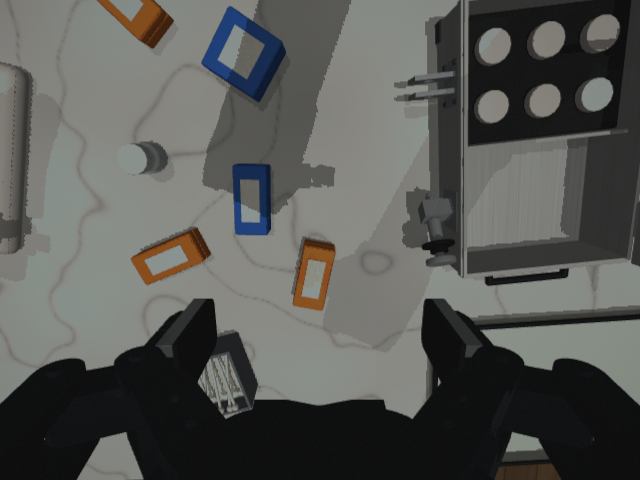

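Emit:
send_rows(motion=[[0,-0.4,0.3,0.06,1],[0.01,-0.74,0.7,0.06,1],[0.01,-0.74,1,0.06,1],[0.01,-0.74,1,0.06,1]])

```text
time_s: 5.52
tcp_pos: [0.5893, -0.3092, 0.2177]
orientation: [3.141, -0.003, 3.036]
wrist_force: [-0.7, 0.6, 1.5]
finger_gap: 0.0854
gripper_force: 0.0
```

Emit:
send_rows(motion=[[0,0,0.4,0,1],[0,0,0.8,0,1],[0,0,1,0,1],[0,0,1,0,1]])

```text
time_s: 6.02
tcp_pos: [0.5908, -0.3093, 0.1]
orientation: [3.141, -0.0, 3.038]
wrist_force: [-0.2, -0.3, 0.9]
finger_gap: 0.0857
gripper_force: 0.0
```

Emit:
send_rows(motion=[[0,0,0.3,0,1],[0,0,0.55,0,1],[0,0,0.75,0,1],[0,0,0.75,0,1],[0,0,0.75,0,0.3],[0,0,0.75,0,0.3],[0,0,0.75,0,0.3],[0,0,0.75,0,0.3],[0,0,0.75,0,0.3]])

```text
time_s: 7.15
tcp_pos: [0.5905, -0.3106, 0.0107]
orientation: [-3.142, 0.002, 3.037]
wrist_force: [-2.0, 1.3, 10.7]
finger_gap: 0.0432
gripper_force: 61.2
```

Emit:
send_rows(motion=[[0,0,-0.4,0,0.3],[0,0.2,-0.8,0,0.3],[0,0.6,-1,0,0.3],[0,1,-1,0,0.3],[0,1,-1,0,0.3]])

```text
time_s: 7.78
tcp_pos: [0.6036, -0.1863, 0.1298]
orientation: [3.139, 0.001, 3.043]
wrist_force: [-0.5, -0.4, -1.2]
finger_gap: 0.0429
gripper_force: 61.6
```

Emit:
send_rows(motion=[[0,0.4,-0.1,0,0.3],[0.04,0.8,-0.2,0,0.3],[0.08,1,-0.2,0,0.3],[0.08,1,-0.2,0,0.3]])

```text
time_s: 8.28
tcp_pos: [0.6055, -0.0689, 0.1535]
orientation: [3.141, 0.0, 3.039]
wrist_force: [-0.5, 0.0, -0.7]
finger_gap: 0.0431
gripper_force: 61.7
```

Emit:
send_rows(motion=[[0,0.4,0,-0.1,0.3],[0,0.8,0,-0.2,0.3],[0,0.99,0,-0.28,0.3],[0,0.99,0,-0.28,0.3],[0,0.99,0,-0.28,0.3]])

```text
time_s: 8.9
tcp_pos: [0.6179, 0.0453, 0.1535]
orientation: [-3.141, 0.0, -3.109]
wrist_force: [-0.7, 0.1, -0.4]
finger_gap: 0.043
gripper_force: 61.7
```

```bash
python3 - <<'E'
from h import *
s=ctrl.sense(); print(s["time_s"],s["joint_pos"],s["tcp_pos"],s["orientation"])
p=shot("wrist")
c=cloud(p)
for n in["bay_floor","slide_box_c","hinge"]:
    for d in ctrl.pinpoint(p,n)[:2]: print(n,d["conf"],np.array(d["position"]))
E
```

```text
8.9 [-0.667  0.487  0.653  1.836 -0.359  0.939  1.75 ] [0.618 0.045 0.153] [-3.141  0.    -3.109]
bay_floor 0.51 [ 0.627 -0.075  0.055]
slide_box_c 0.68 [0.62  0.051 0.162]
hinge 0.68 [0.543 0.149 0.082]
hinge 0.31 [ 0.665 -0.075  0.076]
```

Emit:
send_rows(motion=[[0,0,0.3,0,0.3],[0,0,0.6,0,0.3],[0,0,0.9,0,0.3],[0,0,0.9,0,0.3]])

```text
time_s: 9.6
tcp_pos: [0.6163, 0.0466, 0.0434]
orientation: [-3.14, -0.004, -3.107]
wrist_force: [-0.8, -0.2, -0.1]
finger_gap: 0.0433
gripper_force: 61.7
```

Emit:
send_rows(motion=[[0,0,0.1,0,0.3],[0,0,0.2,0,0.3],[0,0,0.23,0,0.3],[0,0,0.23,0,0.3],[0,0,0.23,0,1],[0,0,0.23,0,1],[0,0,0.23,0,1],[0,0,0.23,0,1]])

```text
time_s: 10.6
tcp_pos: [0.6179, 0.0475, 0.0178]
orientation: [-3.142, 0.0, -3.106]
wrist_force: [-0.7, -0.3, 0.0]
finger_gap: 0.0853
gripper_force: 0.0
```

Emit:
send_rows(motion=[[0,0,-0.3,0,1],[0,0,-0.6,0,1],[0,0,-1,0,1],[0,0,-1,0,1]])

```text
time_s: 11.1
tcp_pos: [0.6197, 0.0475, 0.1412]
orientation: [3.14, 0.005, -3.107]
wrist_force: [0.5, 0.2, -0.2]
finger_gap: 0.0853
gripper_force: 0.0
```

```bash
python3 - <<'E'
from h import *
s=ctrl.sense(); print(s["time_s"],s["joint_pos"],s["tcp_pos"],s["orientation"])
p=shot("wrist"); c=cloud(p); hsv=cv2.cvtColor(p["img"],cv2.COLOR_RGB2HSV)
blue=((hsv[...,0]>100)&(hsv[...,0]<130)&(hsv[...,1]>120)).astype(np.uint8)
q=c[(blue>0)&(c[...,1]>-.05)&(c[...,1]<.14)&(c[...,0]>.54)]
print(len(q),np.median(q,0))
for n in["slide_box_c","keeper_mouth","pin_head","pin_seat","lug_mouth","hinge"]:
    for d in ctrl.pinpoint(p,n)[:2]: print(n,d["conf"],np.array(d["position"]))
E
```

```text
11.1 [-0.663  0.503  0.647  1.844 -0.377  0.914  1.763] [0.62  0.047 0.141] [ 3.14   0.005 -3.107]
4708 [0.608 0.047 0.041]
slide_box_c 0.95 [0.619 0.055 0.023]
keeper_mouth 0.62 [ 0.627 -0.078  0.056]
pin_head 0.75 [ 0.67  -0.072  0.075]
pin_seat 0.66 [ 0.627 -0.079  0.053]
pin_seat 0.58 [ 0.669 -0.078  0.072]
lug_mouth 0.73 [ 0.483 -0.08   0.053]
hinge 0.93 [0.544 0.146 0.085]
```

Emit:
send_rows(motion=[[0,0,-0.4,0.3,0.5],[0,0,-0.8,0.6,0],[0,0,-1,1,0],[0,0,-1,1,0]])

```text
time_s: 11.95
tcp_pos: [0.6185, 0.0475, 0.2588]
orientation: [3.141, 0.002, 2.675]
wrist_force: [1.3, 0.7, -0.2]
finger_gap: 0.0121
gripper_force: 0.0
```

Emit:
send_rows(motion=[[0,0,-0.4,0.35,0],[0,0,-0.8,0.7,0],[0,0,-1,1,0],[0,0,-1,1,0]])

```text
time_s: 12.45
tcp_pos: [0.6183, 0.0475, 0.378]
orientation: [3.141, 0.001, 2.178]
wrist_force: [0.8, 0.2, 0.2]
finger_gap: -0.0002
gripper_force: 0.0
```

Emit:
send_rows(motion=[[0,0,-0.2,0.35,0],[0,0,-0.35,0.7,0],[0,0,-0.35,1,0],[0,0,-0.35,1,0]])

```text
time_s: 12.95
tcp_pos: [0.6176, 0.0476, 0.418]
orientation: [-3.139, 0.001, 1.68]
wrist_force: [0.1, 0.4, 0.6]
finger_gap: 0.0001
gripper_force: 0.0
```

Emit:
send_rows(motion=[[0,0,0,0.14,0],[0,0,0,0.14,0]])

```text
time_s: 13.2
tcp_pos: [0.6177, 0.0475, 0.4186]
orientation: [-3.14, 0.001, 1.611]
wrist_force: [0.7, -0.2, -0.6]
finger_gap: 0.0
gripper_force: 0.0
```

```bash
python3 - <<'E'
from h import *
s=ctrl.sense(); print(s["time_s"],s["joint_pos"],s["tcp_pos"],s["orientation"],s["finger_gap"])
E
```

```text
13.2 [-1.015  0.411  1.197  1.516 -0.382  1.476  0.23 ] [0.618 0.047 0.419] [-3.14   0.001  1.611] 3.4745683995338084e-05
```

Emit:
send_rows(motion=[[0.4,-0.1,0,0,0],[0.8,-0.2,0,0,0],[1,-0.29,0,0,0],[1,-0.29,0,0,0]])

```text
time_s: 13.7
tcp_pos: [0.578, 0.1686, 0.4189]
orientation: [-3.14, 0.0, 1.615]
wrist_force: [0.6, 0.0, 0.8]
finger_gap: 0.0005
gripper_force: 0.0
```

Emit:
send_rows(motion=[[0.4,0,0,0,0],[0.56,0,0.2,0,0],[0.56,0,0.6,0,0],[0.56,0,1,0,0],[0.56,0,1,0,0]])

```text
time_s: 14.32
tcp_pos: [0.5752, 0.232, 0.2973]
orientation: [-3.137, 0.002, 1.608]
wrist_force: [-0.3, -0.1, 0.8]
finger_gap: 0.0001
gripper_force: 0.0
```

Emit:
send_rows(motion=[[-0.1,0,0.2,0,0],[-0.3,0,0.4,0,0],[-0.3,0,0.4,0,0]])

```text
time_s: 14.7
tcp_pos: [0.5782, 0.1947, 0.2527]
orientation: [3.142, 0.0, 1.605]
wrist_force: [-0.2, 0.3, 0.3]
finger_gap: 0.0001
gripper_force: 0.0
```

```bash
python3 - <<'E'
from h import *
s=ctrl.sense(); print(s["time_s"],s["joint_pos"],s["tcp_pos"],s["orientation"],s["wrist_force"])
p=shot("side"); 
c=cloud(p); q=c[(c[...,0]>.42)&(c[...,0]<.54)&(c[...,1]>.1)&(c[...,1]<.2)&(c[...,2]>.1)&(c[...,2]<.29)]
A=np.polyfit(q[:,2],q[:,1],1); print("lid inner face y at z=.085,.25:",np.polyval(A,[.085,.25]))
E
```

```text
14.7 [-1.229  0.516  1.124  1.775 -0.503  1.175  0.081] [0.578 0.195 0.253] [3.142 0.    1.605] [-0.163  0.292  0.309]
lid inner face y at z=.085,.25: [0.145 0.149]
```

Emit:
send_rows(motion=[[-0.15,0,0,0,0],[-0.28,0,0,0,0],[-0.43,0,0.01,0,0],[-0.61,0,0.03,0,0],[-0.78,0,0.09,0,0],[-0.94,0,0.16,0,0],[-0.94,0,0.16,0,0]])

```text
time_s: 15.62
tcp_pos: [0.5812, 0.0823, 0.2318]
orientation: [-3.14, 0.001, 1.604]
wrist_force: [0.1, 0.3, 0.5]
finger_gap: 0.0002
gripper_force: 0.0
```

Emit:
send_rows(motion=[[-0.16,0,0.1,0,0],[-0.3,0,0.2,0,0],[-0.43,0,0.34,0,0],[-0.53,0,0.48,0,0],[-0.62,0,0.65,0,0],[-0.68,0,0.8,0,0],[-0.72,0,0.96,0,0],[-0.72,0,0.96,0,0]])

```text
time_s: 16.62
tcp_pos: [0.584, -0.0019, 0.1159]
orientation: [-3.139, 0.0, 1.606]
wrist_force: [-0.3, -0.3, -0.0]
finger_gap: -0.0
gripper_force: 0.0
```

```bash
python3 - <<'E'
from h import *
s=ctrl.sense(); print(s["time_s"],s["joint_pos"],s["tcp_pos"],s["orientation"],s["wrist_force"])
p=shot("side","s2.png",(200,100,520,340),2.4)
E
```

```text
16.625 [-0.805  0.604  0.955  1.952 -0.624  0.916  0.506] [ 0.584 -0.002  0.116] [-3.139  0.     1.606] [-0.335 -0.333 -0.035]
```

View pics/s2.png

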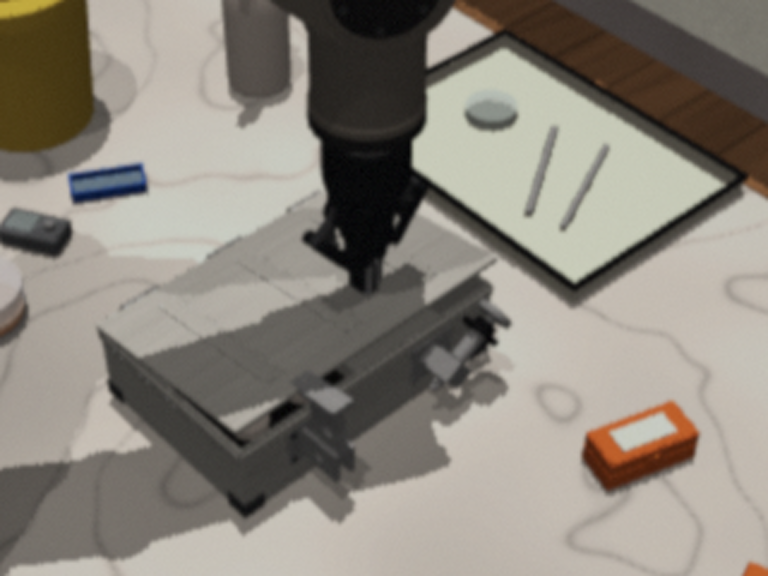

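Emit:
send_rows(motion=[[0,0,0.07,0,0],[0,0,0.12,0,0],[0,0,0.16,0,0],[0,0,0.19,0,0],[0,0,0.19,0,0]])

```text
time_s: 17.3
tcp_pos: [0.5846, -0.0017, 0.0943]
orientation: [-3.141, 0.0, 1.607]
wrist_force: [1.0, 0.0, 1.0]
finger_gap: -0.0001
gripper_force: 0.0
```

Emit:
send_rows(motion=[[0,0,0.02,0,0],[0,0,0.03,0,0],[0,0,0.03,0,0]])

```text
time_s: 17.68
tcp_pos: [0.585, -0.0018, 0.0915]
orientation: [3.141, -0.001, 1.607]
wrist_force: [-5.1, 0.1, 13.7]
finger_gap: 0.0002
gripper_force: 7.1
```

Emit:
send_rows(motion=[[0,0,0.01,0,0],[0,0,0.01,0,0],[0,0,-0.3,0,0],[0,0,-0.7,0,0.5],[-0.3,0.3,-1,0,1],[-0.63,0.66,-1,0,1],[-0.63,0.66,-1,0,1],[-0.63,0.66,-1,0,1]])

```text
time_s: 18.68
tcp_pos: [0.6662, -0.0747, 0.2104]
orientation: [-3.141, -0.0, 1.606]
wrist_force: [-0.3, 0.6, -0.3]
finger_gap: 0.0852
gripper_force: 0.0
```

```bash
python3 - <<'E'
from h import *
s=ctrl.sense(); print(s["time_s"],s["joint_pos"],s["tcp_pos"],s["orientation"],s["wrist_force"])
for cam in("wrist","side","top"):
    p=shot(cam,"w3.png" if cam=="wrist" else None); print(cam,p["xyz"],p["rotation"])
    for n in["lug_mouth","lid_tongue","keeper_mouth","pin_seat","pin_head","pin_nose","hinge"]:
        for d in ctrl.pinpoint(p,n)[:2]: print(n,round(d["conf"],2),np.array(d["position"]),proj(p,d["position"]).astype(int))
    c=cloud(p)
    q=c[(c[...,0]>.42)&(c[...,0]<.54)&(c[...,1]>-.04)&(c[...,1]<.12)&(c[...,2]>.07)&(c[...,2]<.13)]
    if len(q)>50: A=np.linalg.lstsq(np.c_[q[:,:2],np.ones(len(q))],q[:,2],rcond=None)[0]; print("lid plane",A, A@[.5,-.05,1],A@[.5,.145,1])
E
```

```text
18.675 [-0.64   0.629  0.988  1.674 -0.567  1.154  0.535] [ 0.666 -0.075  0.21 ] [-3.141 -0.     1.606] [-0.253  0.588 -0.328]
wrist [ 0.665 -0.006  0.354] [2.868 0.001 0.034]
lug_mouth 0.66 [ 0.488 -0.083  0.052] [118 229]
lid_tongue 0.89 [ 0.474 -0.083  0.054] [102 228]
keeper_mouth 0.63 [ 0.628 -0.078  0.056] [274 230]
pin_seat 0.92 [ 0.627 -0.078  0.053] [273 229]
pin_head 0.57 [ 0.666 -0.08   0.074] [317 238]
pin_nose 0.17 [ 0.486 -0.082  0.053] [115 228]
lid plane [-0.006  0.001  0.096] 0.09243947799733605 0.09260760689334245
side [-0.019 -0.695  0.998] [-2.371  0.02  -0.687]
lug_mouth 0.7 [ 0.485 -0.08   0.051] [341 284]
lid_tongue 0.72 [ 0.47  -0.083  0.051] [336 288]
lid_tongue 0.64 [0.451 0.369 0.004] [216 198]
keeper_mouth 0.8 [ 0.63  -0.076  0.059] [391 247]
pin_seat 0.73 [ 0.631 -0.077  0.054] [391 249]
pin_head 0.7 [0.536 0.145 0.086] [294 205]
pin_nose 0.67 [ 0.416 -0.295 -0.004] [386 387]
pin_nose 0.63 [ 0.597 -0.077  0.035] [380 262]
hinge 0.63 [0.537 0.146 0.086] [295 204]
hinge 0.62 [0.554 0.387 0.001] [246 179]
lid plane [-0.002  0.001  0.094] 0.0926663219573614 0.09280445371414918
top [0.449 0.002 1.253] [-3.048 -0.017 -1.551]
lug_mouth 0.9 [ 0.485 -0.077  0.052] [337 270]
lug_mouth 0.22 [ 0.53  -0.434  0.001] [464 257]
keeper_mouth 0.7 [ 0.421 -0.296  0.007] [416 295]
hinge 0.81 [0.54  0.142 0.086] [254 247]
lid plane [ 0.004 -0.014  0.09 ] 0.09232815411115625 0.08952288190935372
```

View pics/w3.png

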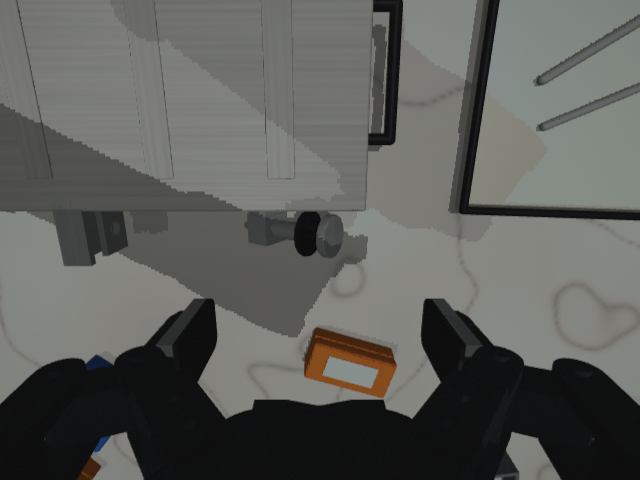

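```bash
python3 - <<'E'
from h import *
p=shot("wrist"); c=cloud(p)
m=(c[...,2]>.03)&(c[...,2]<.12)&(c[...,1]<-.053)&(c[...,1]>-.13)&(c[...,0]>.44)&(c[...,0]<.72)
m[240:]&=True
q=c[m]
for a in np.arange(.455,.70,.005):
    b=q[(q[:,0]>=a)&(q[:,0]<a+.005)]
    if len(b)>2: print("%.3f n%d zmax %.4f z50 %.4f y %.4f..%.4f"%(a+.0025,len(b),b[:,2].max(),np.median(b[:,2]),b[:,1].min(),b[:,1].max()))
# dark disc
g=p["img"].max(2); d=m&(g<40)&(c[...,0]>.63)&(c[...,2]>.05)
v,u=np.nonzero(d); print(d.sum(),u.min(),u.max(),v.min(),v.max(),c[d].mean(0),c[d].min(0),c[d].max(0))
E
```

```text
0.458 n60 zmax 0.0934 z50 0.0922 y -0.0600..-0.0534
0.463 n203 zmax 0.0938 z50 0.0922 y -0.1037..-0.0531
0.468 n397 zmax 0.0945 z50 0.0923 y -0.1041..-0.0530
0.473 n407 zmax 0.0942 z50 0.0924 y -0.1040..-0.0531
0.478 n787 zmax 0.0947 z50 0.0912 y -0.1037..-0.0535
0.483 n1192 zmax 0.0941 z50 0.0691 y -0.1037..-0.0532
0.488 n599 zmax 0.0940 z50 0.0631 y -0.1029..-0.0530
0.493 n51 zmax 0.0938 z50 0.0921 y -0.0587..-0.0530
0.498 n45 zmax 0.0939 z50 0.0920 y -0.0587..-0.0530
0.502 n47 zmax 0.0946 z50 0.0921 y -0.0583..-0.0532
0.508 n43 zmax 0.0938 z50 0.0920 y -0.0581..-0.0531
0.512 n46 zmax 0.0933 z50 0.0922 y -0.0583..-0.0530
0.518 n38 zmax 0.0934 z50 0.0920 y -0.0580..-0.0530
0.522 n44 zmax 0.0937 z50 0.0922 y -0.0576..-0.0534
0.528 n37 zmax 0.0940 z50 0.0922 y -0.0575..-0.0532
0.532 n38 zmax 0.0941 z50 0.0922 y -0.0573..-0.0530
0.538 n39 zmax 0.0939 z50 0.0922 y -0.0571..-0.0530
0.542 n32 zmax 0.0937 z50 0.0921 y -0.0569..-0.0530
0.548 n35 zmax 0.0939 z50 0.0920 y -0.0567..-0.0532
0.552 n32 zmax 0.0941 z50 0.0920 y -0.0566..-0.0531
0.558 n32 zmax 0.0936 z50 0.0921 y -0.0564..-0.0530
0
[... 755 characters left out ...]
z50 0.0605 y -0.0896..-0.0534
0.638 n124 zmax 0.0924 z50 0.0672 y -0.0887..-0.0533
0.643 n107 zmax 0.0921 z50 0.0704 y -0.0831..-0.0532
0.648 n128 zmax 0.0922 z50 0.0871 y -0.0879..-0.0531
0.653 n272 zmax 0.0916 z50 0.0851 y -0.0933..-0.0530
0.658 n291 zmax 0.0900 z50 0.0803 y -0.0940..-0.0531
0.663 n252 zmax 0.0955 z50 0.0805 y -0.0945..-0.0572
0.668 n235 zmax 0.0991 z50 0.0950 y -0.0895..-0.0590
0.673 n259 zmax 0.0988 z50 0.0940 y -0.0912..-0.0569
0.678 n254 zmax 0.0925 z50 0.0868 y -0.0921..-0.0568
0.683 n201 zmax 0.0835 z50 0.0788 y -0.0915..-0.0579
0.688 n51 zmax 0.0746 z50 0.0721 y -0.0856..-0.0658
897 293 319 212 255 [ 0.657 -0.074  0.081] [ 0.647 -0.095  0.058] [ 0.668 -0.057  0.094]
```

Emit:
send_rows(motion=[[-0.17,-0.02,0.1,0,1],[-0.17,-0.02,0.4,0,1],[-0.17,-0.02,0.7,0,1],[-0.17,-0.02,1,0,1],[-0.17,-0.02,1,0,1]])

```text
time_s: 20.55
tcp_pos: [0.6637, -0.0947, 0.0889]
orientation: [-3.138, -0.0, 1.607]
wrist_force: [0.7, 0.1, 0.6]
finger_gap: 0.0852
gripper_force: 0.0
```

Emit:
send_rows(motion=[[0,0,0.08,0,1],[0,0,0.16,0,1],[0,0,0.16,0,0.7],[0,0,0.16,0,0.6]])

```text
time_s: 21.05
tcp_pos: [0.6652, -0.095, 0.0722]
orientation: [3.141, 0.0, 1.607]
wrist_force: [0.6, -0.2, -1.2]
finger_gap: 0.0522
gripper_force: 0.0
```

```bash
python3 - <<'E'
from h import *
s=ctrl.sense(); print(s["time_s"],s["joint_pos"],s["tcp_pos"],s["orientation"],s["wrist_force"],s["finger_gap"])
p=shot("wrist","w4.png",(150,150,490,405),2.3)
E
```

```text
21.05 [-0.526  0.766  0.852  1.768 -0.702  0.941  0.661] [ 0.665 -0.095  0.072] [3.141 0.    1.607] [ 0.57  -0.203 -1.153] 0.05223985181940423
```

View pics/w4.png

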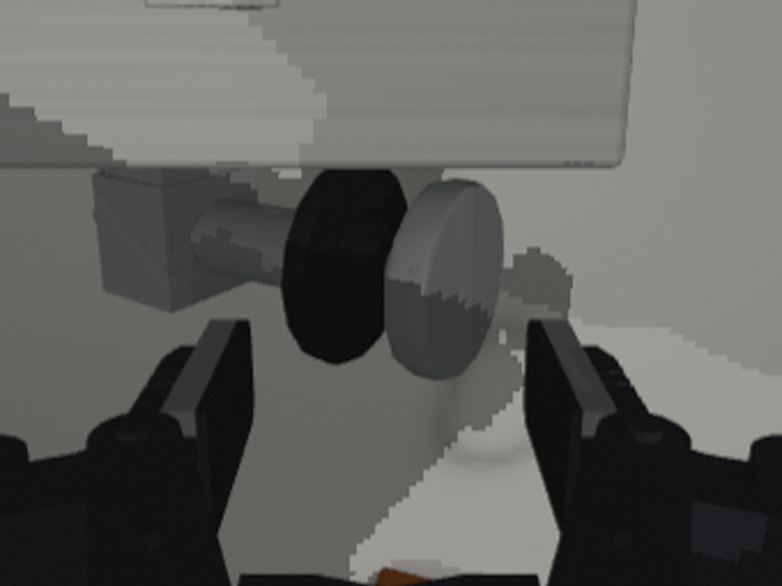

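Emit:
send_rows(motion=[[0,0,0,0,0.4],[0,0,0,0,0.2],[0,0,0,0,0],[0,0,0,0,0],[0,0,0,0,0]])

```text
time_s: 21.72
tcp_pos: [0.6651, -0.095, 0.0718]
orientation: [3.141, 0.0, 1.607]
wrist_force: [-2.2, -1.3, 2.3]
finger_gap: 0.0231
gripper_force: 56.9
```

```bash
python3 - <<'E'
from h import *
s=ctrl.sense(); print(s["time_s"],s["tcp_pos"],s["orientation"],s["wrist_force"],s["wrist_torque"],s["finger_gap"],s["gripper_force"])
p=shot("side","s5.png",(330,190,460,290),6)
E
```

```text
21.725 [ 0.665 -0.095  0.072] [3.141 0.    1.607] [-2.172 -1.266  2.262] [-0.211 -0.151  0.064] 0.02312476835687349 56.88417814671993
```

View pics/s5.png

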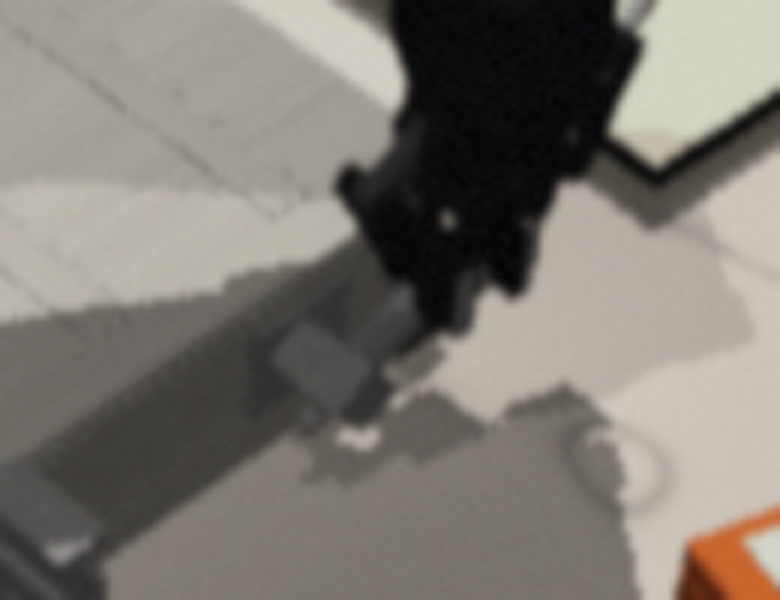

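```bash
python3 - <<'E'
from h import *
p=shot("wrist","w6.png",(200,150,460,345),3)
for n in["pin_seat","pin_head","pin_nose","keeper_mouth"]:
    for d in ctrl.pinpoint(p,n)[:2]: print(n,round(d["conf"],2),np.array(d["position"]),proj(p,d["position"]).astype(int))
c=cloud(p); m=(c[...,2]>.03)&(c[...,2]<.12)&(c[...,1]<-.0555)&(c[...,1]>-.13)&(c[...,0]>.59)&(c[...,0]<.72)
q=c[m]
for a in np.arange(.60,.70,.004):
    b=q[(q[:,0]>=a)&(q[:,0]<a+.004)]
    if len(b)>2: print("%.3f n%d z95 %.4f z50 %.4f y %.4f..%.4f"%(a+.002,len(b),np.percentile(b[:,2],95),np.median(b[:,2]),b[:,1].min(),b[:,1].max()))
E
```

```text
pin_seat 0.87 [ 0.627 -0.078  0.049] [242 251]
pin_head 0.73 [ 0.668 -0.075  0.07 ] [325 262]
keeper_mouth 0.62 [ 0.627 -0.079  0.056] [238 256]
0.602 n40 z95 0.0549 z50 0.0540 y -0.0880..-0.0643
0.606 n339 z95 0.0571 z50 0.0556 y -0.0904..-0.0628
0.610 n365 z95 0.0599 z50 0.0583 y -0.0904..-0.0620
0.614 n390 z95 0.0628 z50 0.0612 y -0.0899..-0.0614
0.618 n417 z95 0.0654 z50 0.0640 y -0.0898..-0.0605
0.622 n655 z95 0.0668 z50 0.0651 y -0.0899..-0.0604
0.626 n627 z95 0.0636 z50 0.0603 y -0.0900..-0.0610
0.630 n508 z95 0.1179 z50 0.0580 y -0.0896..-0.0623
0.634 n524 z95 0.1186 z50 0.0633 y -0.0895..-0.0633
0.638 n362 z95 0.1190 z50 0.0669 y -0.0895..-0.0680
0.642 n641 z95 0.1185 z50 0.0847 y -0.0893..-0.0679
0.646 n660 z95 0.1193 z50 0.0851 y -0.0889..-0.0677
0.650 n892 z95 0.1183 z50 0.0926 y -0.0885..-0.0607
0.654 n1791 z95 0.1165 z50 0.0894 y -0.1066..-0.0568
0.658 n837 z95 0.0820 z50 0.0793 y -0.0943..-0.0567
0.662 n761 z95 0.0909 z50 0.0785 y -0.0950..-0.0573
0.666 n823 z95 0.0930 z50 0.0901 y -0.0900..-0.0584
0.670 n824 z95 0.0930 z50 0.0895 y -0.0910..-0.0571
0.674 n714 z95 0.0875 z50 0.0832 y -0.0919..-0.0569
0.678 n1737 z95 0.1175 z50 0.0974 y -0.1057..-0.0574
0.682 n838 z95 0.1187 z50 0.0912 y -0.0861..-0.0609
0.686 n333 z95 0.1195 z50 0.0994 y -0.0878..-0.0798
0.690 n271 z95 0.1189 z50 0.0982 y -0.0875..-0.0812
0.694 n113 z95 0.1198 z50 0.1176 y -0.0874..-0.0858
0.698 n80 z95 0.1199 z50 0.1176 y -0.0871..-0.0812
```

View pics/w6.png

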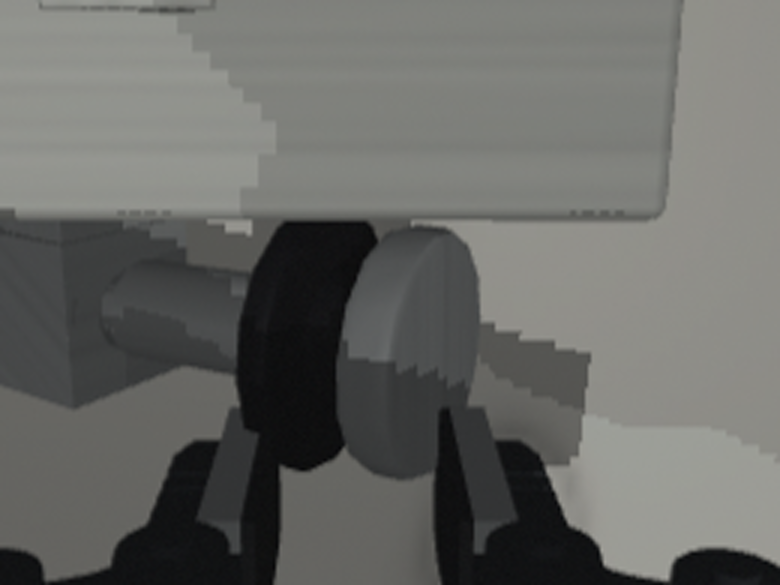

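Emit:
send_rows(motion=[[0,0.03,-0.02,0,0],[0,0.07,-0.05,0,0],[0,0.12,-0.08,0,0],[0,0.17,-0.12,0,0],[0,0.17,-0.12,0,0]])

```text
time_s: 22.65
tcp_pos: [0.6868, -0.094, 0.0867]
orientation: [3.14, 0.0, 1.607]
wrist_force: [4.4, 1.1, -7.9]
finger_gap: 0.0233
gripper_force: 55.9
```

```bash
python3 - <<'E'
from h import *
s=ctrl.sense(); print(s["time_s"],s["tcp_pos"],s["wrist_force"],s["wrist_torque"],s["finger_gap"],s["gripper_force"])
p=shot("wrist","w7.png",(200,150,460,345),3)
for n in["pin_seat","pin_head","pin_nose","keeper_mouth"]:
    for d in ctrl.pinpoint(p,n)[:2]: print(n,round(d["conf"],2),np.array(d["position"]),proj(p,d["position"]).astype(int))
E
```

```text
22.65 [ 0.687 -0.094  0.087] [ 4.388  1.088 -7.893] [ 0.033 -1.522 -0.147] 0.023282826544268134 55.894420221447945
pin_seat 0.74 [ 0.648 -0.074  0.066] [240 246]
pin_head 0.65 [ 0.691 -0.072  0.086] [327 258]
pin_nose 0.83 [ 0.618 -0.074  0.05 ] [189 237]
keeper_mouth 0.91 [ 0.627 -0.075  0.054] [204 241]
```

Emit:
send_rows(motion=[[0,0.05,-0.03,0,0],[0,0.1,-0.07,0,0],[0,0.16,-0.11,0,0],[0,0.22,-0.16,0,0],[0,0.28,-0.22,0,0],[0,0.28,-0.22,0,0]])

```text
time_s: 23.65
tcp_pos: [0.7197, -0.0932, 0.1131]
orientation: [3.141, 0.0, 1.607]
wrist_force: [-0.2, -0.3, -0.8]
finger_gap: 0.0186
gripper_force: 60.9
```

```bash
python3 - <<'E'
from h import *
s=ctrl.sense(); print(s["time_s"],s["joint_pos"],s["tcp_pos"],s["wrist_force"],s["wrist_torque"],s["finger_gap"],s["gripper_force"])
for cam in("wrist","side"):
  p=shot(cam,"%s8.png"%cam,(120,130,460,385) if cam=="wrist" else (330,170,480,280),2.3 if cam=="wrist" else 5)
  for n in["pin_seat","pin_head","pin_nose","keeper_mouth"]:
    for d in ctrl.pinpoint(p,n)[:2]: print(cam,n,round(d["conf"],2),np.array(d["position"]),proj(p,d["position"]).astype(int))
  if cam=="wrist":
    c=cloud(p); m=(c[...,2]>.03)&(c[...,2]<.14)&(c[...,1]<-.06)&(c[...,1]>-.0835)&(c[...,0]>.635)&(c[...,0]<.75); q=c[m]
    for a in np.arange(.60,.75,.004):
      b=q[(q[:,0]>=a)&(q[:,0]<a+.004)]
      if len(b)>2: print("%.3f n%d z98 %.4f z50 %.4f y %.4f..%.4f"%(a+.002,len(b),np.percentile(b[:,2],98),np.median(b[:,2]),b[:,1].min(),b[:,1].max()))
E
```

```text
23.65 [-0.504  0.795  0.873  1.609 -0.676  1.064  0.599] [ 0.72  -0.093  0.113] [-0.208 -0.251 -0.792] [-0.039  0.008 -0.04 ] 0.018615486052176014 60.898575629107654
wrist pin_seat 0.95 [ 0.68  -0.075  0.1  ] [233 253]
wrist pin_head 0.66 [ 0.723 -0.074  0.105] [324 258]
wrist pin_nose 0.81 [ 0.64  -0.072  0.099] [150 244]
wrist keeper_mouth 0.59 [ 0.628 -0.077  0.058] [162 233]
0.634 n76 z98 0.0485 z50 0.0463 y -0.0834..-0.0634
0.638 n28 z98 0.0473 z50 0.0461 y -0.0832..-0.0654
0.646 n65 z98 0.1046 z50 0.1032 y -0.0761..-0.0694
0.650 n149 z98 0.1065 z50 0.1046 y -0.0774..-0.0682
0.654 n171 z98 0.1070 z50 0.1052 y -0.0776..-0.0681
0.658 n175 z98 0.1072 z50 0.1055 y -0.0775..-0.0681
0.662 n180 z98 0.1074 z50 0.1058 y -0.0775..-0.0682
0.666 n176 z98 0.1079 z50 0.1063 y -0.0780..-0.0685
0.670 n176 z98 0.1084 z50 0.1068 y -0.0779..-0.0684
0.674 n175 z98 0.1088 z50 0.1072 y -0.0778..-0.0686
0.678 n158 z98 0.1093 z50 0.1074 y -0.0806..-0.0688
0.682 n280 z98 0.1127 z50 0.1107 y -0.0811..-0.0658
0.686 n307 z98 0.1131 z50 0.1112 y -0.0814..-0.0658
0.690 n301 z98 0.1133 z50 0.1115 y -0.0816..-0.0660
0.694 n312 z98 0.1138 z50 0.1118 y -0.0817..-0.0660
0.698 n318 z98 0.1142 z50 0.1122 y -0.0816..-0.0661
0.702 n316 z98 0.1145 z50 0.1126 y -0.0828..-0.0662
0.706 n542 z98 0.1389 z50 0.1143 y -0.0829..-0.0665
0.710 n538 z98 0.1390 z50 0.1257 y -0.0834..-0.0601
0.714 n565 z98 0.1272 z50 0.1227 y -0.0835..-0.0600
0.718 n474 z98 0.1189 z50 0.1167 y -0.0834..-0.0603
0.722 n490 z98 0.1257 z50 0.1176 y -0.0834..-0.0624
0.726 n583 z98 0.1270 z50 0.1247 y -0.0835..-0.0600
0.730 n549 z98 0.1388 z50 0.1250 y -0.0834..-0.0600
0.734 n233 z98 0.1397 z50 0.1306 y -0.0819..-0.0805
0.738 n12 z98 0.1377 z50 0.1310 y -0.0815..-0.0811
side pin_seat 0.7 [ 0.681 -0.077  0.102] [410 223]
side pin_head 0.7 [ 0.72  -0.074  0.105] [422 213]
side pin_nose 0.46 [ 0.642 -0.071  0.098] [395 231]
side keeper_mouth 0.68 [ 0.632 -0.074  0.058] [391 247]
```

View pics/wrist8.png

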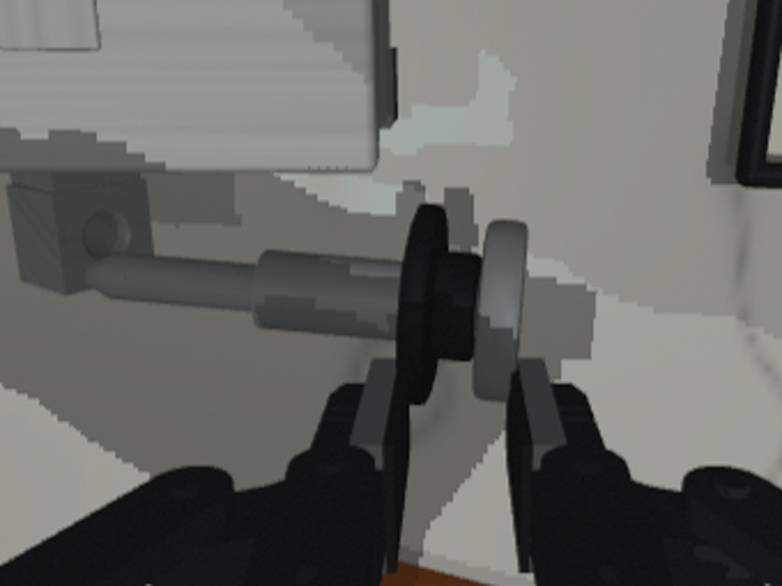

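Emit:
send_rows(motion=[[0,0,-0.08,-0.06,0],[0,-0.1,-0.15,-0.12,0],[0,-0.3,-0.15,-0.12,0],[0,-0.5,-0.15,-0.12,0],[0,-0.6,-0.15,-0.12,0],[0,-0.6,-0.15,-0.12,0]])

```text
time_s: 24.9
tcp_pos: [0.6468, -0.0955, 0.1311]
orientation: [3.141, -0.001, 1.667]
wrist_force: [0.1, -0.3, -1.7]
finger_gap: 0.019
gripper_force: 60.9
```

Emit:
send_rows(motion=[[0.01,-0.15,0,0,0],[0.03,-0.3,0,0,0],[0.05,-0.5,0,0,0],[0.05,-0.6,0,0,0],[0.05,-0.6,0,0,0],[0.05,-0.6,0,0,0]])

```text
time_s: 25.65
tcp_pos: [0.5758, -0.0964, 0.1307]
orientation: [3.141, 0.0, 1.667]
wrist_force: [0.8, -0.1, -0.5]
finger_gap: 0.019
gripper_force: 60.9
```

```bash
cat > pin.py <<'E'
from h import *
s=ctrl.sense(); t=s["tcp_pos"]; print(s["time_s"],s["joint_pos"],t,s["orientation"],s["wrist_force"],s["finger_gap"],s["gripper_force"])
p=shot("wrist"); c=cloud(p); np.savez("last.npz",img=p["img"],c=c)
rel=c-t
m=(abs(rel[...,1]-.019)<.016)&(rel[...,2]>-.03)&(rel[...,2]<.012)&(rel[...,0]>-.085)&(rel[...,0]<-.012); q=c[m]
R=[]
for a in np.arange(q[:,0].min(),q[:,0].max(),.004):
    b=q[(q[:,0]>=a)&(q[:,0]<a+.004)]
    if len(b)>8:
        e=np.percentile(b[:,1],[2,98]); R.append([a+.002,np.percentile(b[:,2],95),e[0],e[1],e.mean(),e[1]-e[0]])
print(np.array(R))
L=c[(c[...,0]>.44)&(c[...,0]<.52)&(c[...,1]<-.062)&(c[...,1]>-.12)&(c[...,2]>.035)&(c[...,2]<.08)]
print("lug pts",len(L),"y",np.percentile(L[:,1],[1,99]),"z",np.percentile(L[:,2],[1,99]),"x",np.percentile(L[:,0],[1,50,90,99]))
f=L[(L[:,2]<.064)&(L[:,0]>.478)]; print("face x",len(f),np.percentile(f[:,0],[10,50,90]))
for n in["lug_mouth","lid_tongue","pin_seat","pin_nose","pin_head","keeper_mouth"]:
    for d in ctrl.pinpoint(p,n)[:2]: print(n,round(d["conf"],2),np.array(d["position"]),proj(p,d["position"]).astype(int))
E
python3 pin.py
```

```text
25.65 [-0.647  0.573  0.954  1.945 -0.585  0.928  0.697] [ 0.576 -0.096  0.131] [3.141 0.    1.667] [ 0.771 -0.081 -0.535] 0.019048437151864026 60.929602989926934
[[ 0.502  0.122 -0.083 -0.077 -0.08   0.007]
 [ 0.506  0.124 -0.084 -0.076 -0.08   0.009]
 [ 0.51   0.124 -0.084 -0.076 -0.08   0.009]
 [ 0.514  0.125 -0.084 -0.076 -0.08   0.009]
 [ 0.518  0.125 -0.084 -0.075 -0.08   0.009]
 [ 0.522  0.125 -0.084 -0.075 -0.08   0.009]
 [ 0.526  0.126 -0.084 -0.075 -0.079  0.009]
 [ 0.53   0.126 -0.084 -0.075 -0.079  0.009]
 [ 0.534  0.13  -0.084 -0.073 -0.078  0.012]
 [ 0.538  0.13  -0.086 -0.071 -0.079  0.015]
 [ 0.542  0.13  -0.086 -0.071 -0.079  0.014]
 [ 0.546  0.131 -0.086 -0.071 -0.078  0.014]
 [ 0.55   0.131 -0.085 -0.071 -0.078  0.014]
 [ 0.554  0.14  -0.091 -0.071 -0.081  0.02 ]
 [ 0.558  0.141 -0.091 -0.071 -0.081  0.02 ]
 [ 0.562  0.141 -0.087 -0.071 -0.079  0.016]]
lug pts 1524 y [-0.097 -0.064] z [0.037 0.07 ] x [0.476 0.484 0.485 0.486]
face x 736 [0.483 0.485 0.485]
lug_mouth 0.64 [ 0.486 -0.084  0.054] [181 222]
lid_tongue 0.89 [ 0.472 -0.082  0.05 ] [162 216]
pin_seat 0.67 [ 0.534 -0.079  0.115] [232 248]
pin_nose 0.58 [ 0.496 -0.079  0.116] [152 242]
pin_head 0.6 [ 0.581 -0.077  0.125] [331 260]
keeper_mouth 0.96 [ 0.625 -0.076  0.054] [394 230]
```

```bash
cat > hole.py <<'E'
from h import *
p=shot("wrist"); c=cloud(p); O=np.array(p["xyz"])
n=np.array([.9993,.037,0]); 
f=c[(c[...,0]>.478)&(c[...,0]<.495)&(c[...,1]<-.062)&(c[...,1]>-.106)&(c[...,2]>.04)&(c[...,2]<.064)]
h=np.histogram(f@n,bins=np.arange(.470,.495,.0005)); k=h[1][h[0].argmax()]+.00025
print("plane const",k,h[0].max())
d=c-O; t=(k-O@n)/(d@n); X=O+t[...,None]*d
m=(t>0)&(X[...,1]<-.06)&(X[...,1]>-.106)&(X[...,2]>.034)&(X[...,2]<.07)
dev=(c@n)-k
g=np.full((18,24),' ')
for iz in range(18):
  for iy in range(24):
    z0=.070-iz*.002; y0=-.106+iy*.002
    w=m&(X[...,1]>=y0)&(X[...,1]<y0+.002)&(X[...,2]<=z0)&(X[...,2]>z0-.002)
    if w.sum(): v=np.median(dev[w]); g[iz,iy]='#' if abs(v)<.0015 else('o' if v<0 else '+')
  print("%.3f"%(.070-iz*.002),''.join(g[iz]))
ho=m&(dev<-.002)&(abs(X[...,1]+.0815)<.010)&(abs(X[...,2]-.052)<.010)
u=X[ho]; print("hole n",len(u),u.mean(0),np.percentile(u,[2,98],axis=0))
E
python3 hole.py
```

```text
plane const 0.48174999999999996 343
0.070 o+++++++##############+ 
0.068 o++++++##############++ 
0.066 +++++++##############++ 
0.064 +++++++##############++ 
0.062 ++++++###############++ 
0.060 ++++++####oooo#######++ 
0.058 ++++++####ooooo######++ 
0.056 ++++++####oooooo#####++ 
0.054 +++++#####ooooo#####+++ 
0.052 +++++######ooo######+++ 
0.050 +++++###############+++ 
0.048 ++++################+++ 
0.046 ++++###############++++ 
0.044 ++++###############++++ 
0.042 +++################++++ 
0.040 +++################++++ 
0.038 +++oooo###ooooo####++++ 
0.036 +++oooooooooooooooo++++ 
hole n 75 [ 0.485 -0.081  0.056] [[ 0.485 -0.086  0.052]
 [ 0.485 -0.076  0.06 ]]hole.py:7: RuntimeWarning: divide by zero encountered in divide
  d=c-O; t=(k-O@n)/(d@n); X=O+t[...,None]*d
hole.py:7: RuntimeWarning: invalid value encountered in multiply
  d=c-O; t=(k-O@n)/(d@n); X=O+t[...,None]*d
```

Emit:
send_rows(motion=[[0,0,0.12,0,0],[0,0,0.25,0,0],[0,0,0.4,0,0],[0,0,0.5,0,0],[0,0,0.5,0,0],[0,0,0.5,0,0]])

```text
time_s: 26.8
tcp_pos: [0.575, -0.0968, 0.0708]
orientation: [3.141, 0.0, 1.667]
wrist_force: [0.3, 0.7, -1.8]
finger_gap: 0.019
gripper_force: 60.9
```

```bash
sed -i 's/dev<-.002)/dev<-.0008)/; s/<.010)&(abs(X\[...,2\]-.052)<.010)/<.0085)\&(abs(X[...,2]-.0535)<.0085)/' hole.py; sed -i 's/^print(np.array(R))/np.set_printoptions(precision=4,suppress=True);print(np.array(R))/' pin.py; python3 pin.py; python3 -W ignore hole.py
```

```text
26.8 [-0.581  0.645  0.867  1.98  -0.67   0.829  0.761] [ 0.575 -0.097  0.071] [3.141 0.    1.667] [ 0.347  0.669 -1.785] 0.01902948981353617 60.91544085647911
[[ 0.5008  0.0624 -0.0837 -0.0772 -0.0805  0.0065]
 [ 0.5048  0.0639 -0.0848 -0.0761 -0.0804  0.0087]
 [ 0.5088  0.0642 -0.0846 -0.0759 -0.0802  0.0087]
 [ 0.5128  0.0646 -0.0845 -0.0757 -0.0801  0.0088]
 [ 0.5168  0.0651 -0.0845 -0.0756 -0.08    0.0089]
 [ 0.5208  0.0655 -0.0845 -0.0755 -0.08    0.009 ]
 [ 0.5248  0.0662 -0.0841 -0.0755 -0.0798  0.0087]
 [ 0.5288  0.0664 -0.084  -0.0751 -0.0796  0.0088]
 [ 0.5328  0.0689 -0.084  -0.0735 -0.0787  0.0105]
 [ 0.5368  0.0702 -0.0861 -0.0719 -0.079   0.0142]
 [ 0.5408  0.0705 -0.086  -0.0718 -0.0789  0.0143]
 [ 0.5448  0.0709 -0.0858 -0.0716 -0.0787  0.0142]
 [ 0.5488  0.0714 -0.0858 -0.0715 -0.0786  0.0144]
 [ 0.5528  0.0792 -0.0915 -0.0714 -0.0814  0.0201]
 [ 0.5568  0.0804 -0.0914 -0.0712 -0.0813  0.0201]
 [ 0.5608  0.0809 -0.087  -0.0711 -0.0791  0.0159]]
lug pts 5364 y [-0.1019 -0.0653] z [0.0379 0.0742] x [0.4762 0.4846 0.5078 0.5188]
face x 2525 [0.4842 0.4853 0.5111]
lug_m
[... 378 characters left out ...]
078   0.0533] [422 262]
plane const 0.48174999999999996 765
0.070 oo###################++ 
0.068 oo###################++ 
0.066 oo##################+++ 
0.064 oo##################+++ 
0.062 oo##################+++ 
0.060 oo########oooo######+++ 
0.058 oo########ooooo####++++ 
0.056 oo#######ooooooo###++++ 
0.054 oo########ooooo####++++ 
0.052 oo#########ooo#####++++ 
0.050 oo################+++++ 
0.048 oo################+++++ 
0.046 oo################+++++ 
0.044 oo################+++++ 
0.042 oo###############++++++ 
0.040 oo###############++++++ 
0.038 oooooooo#o#oooooo++++++ 
0.036 ooooooooooooooooo++++++ 
hole n 288 [ 0.485 -0.081  0.054] [[ 0.485 -0.087  0.048]
 [ 0.485 -0.075  0.06 ]]
```

Emit:
send_rows(motion=[[0,0,0.015,0,0],[0,0,0.015,0,0],[0.003,-0.05,0.02,0,0],[0.006,-0.1,0.025,0,0],[0.01,-0.15,0.03,0,0],[0.013,-0.2,0.036,0,0],[0.013,-0.2,0.036,0,0]])

```text
time_s: 28.08
tcp_pos: [0.5503, -0.0972, 0.0662]
orientation: [-3.141, -0.0, 1.667]
wrist_force: [-0.2, 0.6, -1.6]
finger_gap: 0.0188
gripper_force: 61.0
```

```bash
python3 pin.py
```

```text
28.075 [-0.593  0.619  0.87   2.037 -0.67   0.795  0.777] [ 0.55  -0.097  0.066] [-3.141 -0.     1.667] [-0.224  0.591 -1.566] 0.018774367621208023 60.967933209612966
[[ 0.478   0.0701 -0.0934 -0.0658 -0.0796  0.0277]
 [ 0.482   0.0698 -0.0935 -0.0653 -0.0794  0.0281]
 [ 0.486   0.0693 -0.0937 -0.0669 -0.0803  0.0268]
 [ 0.49    0.0601 -0.0851 -0.0762 -0.0806  0.0089]
 [ 0.494   0.0605 -0.0848 -0.0761 -0.0804  0.0087]
 [ 0.498   0.0611 -0.0846 -0.0759 -0.0803  0.0087]
 [ 0.502   0.0615 -0.0845 -0.0757 -0.0801  0.0088]
 [ 0.506   0.0617 -0.0844 -0.0757 -0.0801  0.0087]
 [ 0.51    0.0651 -0.0865 -0.0725 -0.0795  0.0139]
 [ 0.514   0.0656 -0.0867 -0.0723 -0.0795  0.0144]
 [ 0.518   0.0661 -0.0865 -0.0722 -0.0794  0.0143]
 [ 0.522   0.0665 -0.0863 -0.072  -0.0792  0.0143]
 [ 0.526   0.0669 -0.0865 -0.0719 -0.0792  0.0146]
 [ 0.53    0.0765 -0.0919 -0.0718 -0.0818  0.0201]
 [ 0.534   0.0756 -0.0914 -0.0716 -0.0815  0.0198]
 [ 0.538   0.0767 -0.0874 -0.0714 -0.0794  0.016 ]]
lug pts 4949 y [-0.1019 -0.066 ] z [0.0391 0.0702] x [0.4764 0.4853 0.5136 0.5193]
face x 2566 [0.4847 0.4887 0.5127]
lug_mouth 0.7 [ 0.4883 -0.0842  0.0539] [188 256]
lid_tongue 0.94 [ 0.4737 -0.0839  0.05  ] [161 250]
pin_seat 0.8 [ 0.5065 -0.0824  0.0551] [227 256]
pin_head 0.71 [ 0.5548 -0.0797  0.0599] [330 263]
keeper_mouth 0.68 [ 0.6271 -0.0786  0.0532] [479 270]
```

Emit:
send_rows(motion=[[0.002,-0.03,0.003,0,0],[0.004,-0.06,0.006,0,0],[0.006,-0.09,0.009,0,0],[0.008,-0.12,0.012,0,0],[0.01,-0.15,0.015,0,0],[0.01,-0.15,0.015,0,0]])

```text
time_s: 29.18
tcp_pos: [0.5324, -0.0978, 0.0644]
orientation: [-3.141, -0.0, 1.667]
wrist_force: [0.3, -0.9, -2.2]
finger_gap: 0.0189
gripper_force: 60.9
```

```bash
python3 pin.py | tail -22
```

```text
29.175 [-0.602  0.598  0.875  2.077 -0.668  0.772  0.788] [ 0.532 -0.098  0.064] [-3.141 -0.     1.667] [ 0.345 -0.904 -2.235] 0.01891872725105344 60.87031644769013
[[ 0.4752  0.0641 -0.0911 -0.0668 -0.079   0.0243]
 [ 0.4792  0.0698 -0.094  -0.0655 -0.0797  0.0284]
 [ 0.4832  0.0697 -0.0938 -0.0659 -0.0799  0.0279]
 [ 0.4872  0.0684 -0.0946 -0.0764 -0.0855  0.0182]
 [ 0.4912  0.0633 -0.0862 -0.0734 -0.0798  0.0129]
 [ 0.4952  0.0637 -0.0872 -0.073  -0.0801  0.0142]
 [ 0.4992  0.0641 -0.087  -0.0728 -0.0799  0.0142]
 [ 0.5032  0.0646 -0.0868 -0.0726 -0.0797  0.0142]
 [ 0.5072  0.0651 -0.0867 -0.0725 -0.0796  0.0143]
 [ 0.5112  0.074  -0.0925 -0.0724 -0.0825  0.0201]
 [ 0.5152  0.0741 -0.0923 -0.0723 -0.0823  0.02  ]
 [ 0.5192  0.0747 -0.0879 -0.0721 -0.08    0.0158]]
lug pts 4938 y [-0.1017 -0.0664] z [0.0396 0.0778] x [0.4767 0.4893 0.515  0.5195]
face x 2639 [0.4849 0.495  0.5126]
lug_mouth 0.61 [ 0.4862 -0.0827  0.0528] [221 255]
lid_tongue 0.82 [ 0.4752 -0.0839  0.0512] [199 254]
pin_seat 0.9 [ 0.4908 -0.0825  0.0497] [233 254]
pin_head 0.76 [ 0.536  -0.0807  0.0595] [328 265]
pin_head 0.39 [ 0.6277 -0.0756  0.0548] [523 269]
keeper_mouth 0.79 [ 0.6253 -0.0756  0.0604] [525 273]
```

Emit:
send_rows(motion=[[0.001,-0.02,0.002,0,0],[0.002,-0.035,0.004,0,0],[0.002,-0.045,0.004,0,0],[0.002,-0.045,0.004,0,0]])

```text
time_s: 30.02
tcp_pos: [0.5272, -0.0981, 0.0639]
orientation: [-3.142, -0.0, 1.667]
wrist_force: [-0.3, 0.3, -0.9]
finger_gap: 0.0187
gripper_force: 61.0
```

Emit:
send_rows(motion=[[0,-0.01,0,0,0],[0,-0.015,0,0,0],[0,-0.015,0,0,0]])

```text
time_s: 30.4
tcp_pos: [0.5256, -0.0983, 0.0639]
orientation: [3.141, 0.0, 1.667]
wrist_force: [0.6, -0.8, -1.3]
finger_gap: 0.019
gripper_force: 61.0
```

```bash
python3 pin.py | tail -20
```

```text
30.4 [-0.606  0.59   0.877  2.092 -0.667  0.763  0.792] [ 0.526 -0.098  0.064] [3.141 0.    1.667] [ 0.623 -0.8   -1.256] 0.019019850884527505 61.04038849007338
[[ 0.4766  0.0603 -0.0935 -0.0678 -0.0806  0.0257]
 [ 0.4806  0.0698 -0.0949 -0.0655 -0.0802  0.0293]
 [ 0.4846  0.0696 -0.0948 -0.0662 -0.0805  0.0285]
 [ 0.4886  0.0633 -0.0875 -0.0735 -0.0805  0.014 ]
 [ 0.4926  0.0636 -0.0877 -0.0733 -0.0805  0.0144]
 [ 0.4966  0.0642 -0.0873 -0.0732 -0.0803  0.0141]
 [ 0.5006  0.0644 -0.0872 -0.073  -0.0801  0.0142]
 [ 0.5046  0.074  -0.0931 -0.0728 -0.083   0.0203]
 [ 0.5086  0.0735 -0.0927 -0.0727 -0.0827  0.02  ]
 [ 0.5126  0.0744 -0.0884 -0.0727 -0.0805  0.0157]]
lug pts 5341 y [-0.1022 -0.0652] z [0.0422 0.0788] x [0.4798 0.4969 0.5172 0.5197]
face x 2311 [0.4851 0.4935 0.508 ]
lug_mouth 0.85 [ 0.4846 -0.0807  0.0552] [231 253]
lid_tongue 0.57 [ 0.474  -0.0864  0.0528] [210 261]
pin_seat 0.88 [ 0.4836 -0.0836  0.049 ] [232 255]
pin_head 0.86 [ 0.5295 -0.0774  0.0571] [329 256]
keeper_mouth 0.63 [ 0.6292 -0.0774  0.0575] [544 276]
```

Emit:
send_rows(motion=[[0,-0.01,0,0,0],[0,-0.015,0,0,0],[0,-0.015,0,0,0]])

```text
time_s: 31.12
tcp_pos: [0.5251, -0.0985, 0.0644]
orientation: [3.139, 0.001, 1.667]
wrist_force: [8.1, -0.2, -2.9]
finger_gap: 0.0186
gripper_force: 61.7
```

Emit:
send_rows(motion=[[0,-0.01,0,0,0],[0,-0.01,0,0,0]])

```text
time_s: 31.38
tcp_pos: [0.5248, -0.0986, 0.0646]
orientation: [3.138, 0.001, 1.667]
wrist_force: [10.9, -0.5, -2.6]
finger_gap: 0.0189
gripper_force: 62.2
```

Emit:
send_rows(motion=[[0,0,0,0,0.2],[0,0.01,0,0,0.3],[0,0.02,0,0,0.45],[0,0.02,0,0,0.5],[0,0.02,0,0,0.5],[0,0.02,0,0,0.5]])

```text
time_s: 32.12
tcp_pos: [0.5247, -0.0983, 0.0639]
orientation: [-3.141, -0.0, 1.667]
wrist_force: [0.7, 0.1, -0.2]
finger_gap: 0.0431
gripper_force: 0.0
```

```bash
python3 pin.py | tail -24
```

```text
32.125 [-0.606  0.589  0.877  2.094 -0.667  0.763  0.792] [ 0.525 -0.098  0.064] [-3.141 -0.     1.667] [ 0.73   0.14  -0.156] 0.043062278797757786 0.0
[[ 0.4765  0.0594 -0.09   -0.0679 -0.0789  0.0221]
 [ 0.4805  0.0698 -0.0944 -0.0655 -0.08    0.0289]
 [ 0.4845  0.0695 -0.0948 -0.0662 -0.0805  0.0286]
 [ 0.4885  0.0593 -0.0875 -0.0735 -0.0805  0.014 ]
 [ 0.4925  0.0734 -0.0941 -0.0733 -0.0837  0.0208]
 [ 0.4965  0.0723 -0.0898 -0.0732 -0.0815  0.0167]
 [ 0.5005  0.0739 -0.0895 -0.0731 -0.0813  0.0164]
 [ 0.5045  0.0735 -0.0944 -0.0731 -0.0838  0.0214]
 [ 0.5085  0.0565 -0.0874 -0.0728 -0.0801  0.0146]
 [ 0.5125  0.0563 -0.0872 -0.0727 -0.0799  0.0145]]
lug pts 5079 y [-0.1057 -0.0663] z [0.041  0.0788] x [0.48   0.4942 0.5161 0.5196]
face x 3271 [0.4851 0.4994 0.5166]
lug_mouth 0.84 [ 0.4849 -0.0804  0.0529] [235 251]
lid_tongue 0.62 [ 0.4763 -0.0815  0.05  ] [218 250]
pin_seat 0.95 [ 0.4842 -0.083   0.0477] [236 253]
pin_head 0.71 [ 0.5307 -0.0799  0.0432] [332 253]
keeper_mouth 0.57 [ 0.6256 -0.0779  0.0548] [534 274]
```

Emit:
send_rows(motion=[[-0.05,0.005,0,0,0.5],[-0.12,0.01,0,0,0.5],[-0.3,0.03,0,0,0.5],[-0.45,0.03,0,0,0.5],[-0.45,0.03,-0.5,0,0.5],[-0.45,0.03,-1,0,0.5],[-0.45,0.03,-1,0,0.5]])

```text
time_s: 33.35
tcp_pos: [0.5354, -0.1533, 0.1875]
orientation: [3.136, 0.001, 1.666]
wrist_force: [-0.1, 0.8, -0.7]
finger_gap: 0.0428
gripper_force: 0.0
```

```bash
python3 - <<'E'
from h import *
s=ctrl.sense(); print(s["time_s"],s["tcp_pos"],s["wrist_force"],s["finger_gap"])
np.set_printoptions(precision=4,suppress=True)
for cam in("wrist","side"):
  p=shot(cam); c=cloud(p)
  for n in["lug_mouth","pin_seat","pin_head","pin_nose"]:
    for d in ctrl.pinpoint(p,n)[:1]: print(cam,n,round(d["conf"],2),np.array(d["position"]))
  for a in np.arange(.486,.55,.004):
    b=c[(c[...,0]>=a)&(c[...,0]<a+.004)&(abs(c[...,1]+.081)<.021)&(c[...,2]>.025)&(c[...,2]<.085)]
    if len(b)>4: print("%.3f n%d z95 %.4f ymid %.4f w %.4f"%(a+.002,len(b),np.percentile(b[:,2],95),np.percentile(b[:,1],[2,98]).mean(),np.ptp(np.percentile(b[:,1],[2,98]))))
  q=c[(c[...,0]>.42)&(c[...,0]<.66)&(c[...,1]>-.045)&(c[...,1]<.13)&(c[...,2]>.07)&(c[...,2]<.13)]
  A=np.linalg.lstsq(np.c_[q[:,:2],np.ones(len(q))],q[:,2],rcond=None)[0]; print("lid z front/back",A@[.55,-.05,1],A@[.55,.14,1])
E
```

```text
33.35 [ 0.535 -0.153  0.188] [-0.064  0.787 -0.704] 0.04275106535618632
wrist lug_mouth 0.64 [ 0.4851 -0.0826  0.053 ]
wrist pin_seat 0.51 [ 0.6283 -0.0759  0.0574]
wrist pin_head 0.59 [ 0.5289 -0.0805  0.0425]
wrist pin_nose 0.76 [ 0.4505 -0.0825  0.0537]
0.488 n94 z95 0.0593 ymid -0.0816 w 0.0148
0.492 n124 z95 0.0651 ymid -0.0744 w 0.0286
0.496 n122 z95 0.0586 ymid -0.0746 w 0.0287
0.500 n117 z95 0.0580 ymid -0.0812 w 0.0148
0.504 n110 z95 0.0575 ymid -0.0809 w 0.0149
0.508 n116 z95 0.0566 ymid -0.0808 w 0.0156
0.512 n116 z95 0.0562 ymid -0.0808 w 0.0150
0.516 n191 z95 0.0588 ymid -0.0798 w 0.0346
0.520 n269 z95 0.0665 ymid -0.0805 w 0.0370
0.524 n178 z95 0.0659 ymid -0.0817 w 0.0235
0.528 n138 z95 0.0565 ymid -0.0805 w 0.0201
0.532 n105 z95 0.0516 ymid -0.0774 w 0.0210
0.536 n251 z95 0.0602 ymid -0.0798 w 0.0323
0.540 n239 z95 0.0618 ymid -0.0798 w 0.0330
0.544 n143 z95 0.0608 ymid -0.0800 w 0.0306
lid z front/back 0.09228914452415467 0.09358823689468149
side lug_mouth 0.97 [ 0.4865 -0.0795  0.0515]
side pin_seat 0.91 [ 0.4854 -0.0811  0.0497]
side pin_head 0.82 [ 0.5217 -0.0788  0.0458]
side pin_nose 0.91 [ 0.4499 -0.0816  0.0526]
0.492 n6 z95 0.0580 ymid -0.0862 w 0.0034
0.496 n8 z95 0.0573 ymid -0.0852 w 0.0056
0.500 n6 z95 0.0580 ymid -0.0865 w 0.0036
0.504 n14 z95 0.0563 ymid -0.0827 w 0.0111
0.508 n13 z95 0.0560 ymid -0.0849 w 0.0170
0.512 n79 z95 0.0633 ymid -0.0793 w 0.0342
0.516 n50 z95 0.0663 ymid -0.0825 w 0.0341
0.520 n10 z95 0.0663 ymid -0.0829 w 0.0261
0.528 n11 z95 0.0547 ymid -0.0830 w 0.0216
0.532 n63 z95 0.0608 ymid -0.0800 w 0.0313
0.536 n35 z95 0.0627 ymid -0.0812 w 0.0310
0.540 n15 z95 0.0602 ymid -0.0842 w 0.0241
lid z front/back 0.09274155596908397 0.09285040258928977
```

```bash
python3 -c "
from cell import ctrl
print(ctrl.sign_off())"
```

```text
the job is handed in; nothing more can be done
None
```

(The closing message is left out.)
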